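# Close the toner hopper and hold it tipped over the dust hole

### The arm

A 7-joint arm with a two-finger parallel gripper is mounted at the origin on a cart in front of the work surface, level with it; the furniture and walls round the work are solid. World frame = base frame: x ahead of the robot, y to its left, z up, the work surface at z = 0. Lengths are in mm, angles in rad, forces in N, time in s.
With the tool pointing down it reaches from about 400 to 875 mm from the base axis. Payload 4.4 kg.
Tool frame: the origin (TCP) lies at the very end of the fingers, on their centre line; the grasp point (between the pads) lies 19 mm behind it; y points along the fingers, x is the direction in which the jaws open and shut, and the axes are right-handed (so a half turn about y gives the same grasp; the last joint's range is limited). The gripper opens to 85 mm and grips with 20 to 120 N. Pads are 22 mm wide; open, the fingers measure 114 mm over their backs; the gripper's body (76 mm by 85 mm) begins 54 mm behind the grasp point. The pads swing forward as they close: fully open they stand 13 mm farther back than shut.
Start: joints at [1.125, 0.628, 0.038, 1.517, -0.027, 0.996, -0.02], TCP at [241.006, -603.684, 231.313] pointing down, gripper open.
Joint ranges: [-3.06, 3.06], [-0.37, 2.12], [-1.25, 1.32], [0.18, 2.47], [-1.1, 4.24], [0.23, 1.98], [-2.94, 2.94]. Speed limits (rad/s): [2.57, 2.57, 3.14, 3.14, 3.14, 3.14, 3.14].

### API

Orientations are given as [roll, pitch, yaw] about the fixed x, y, z axes, in that order (R = Rz(yaw) Ry(pitch) Rx(roll)).
In Python, from cell import readout, eyes, finish_job gives the robot as it stands. The module is installed in compiled form; this text tells all that it offers.
- The arm moves only by the tool apply_moves, never from a script. Its argument "commands" is a list that holds one entry, the list of rows, each a list of 6 numbers: the shift along the tool's x, y, z in units of 0.04 m (1.0 is 0.04 m), then the turn, a rotation vector about the tool's x, y, z in units of 5 degrees (1.0 is 5 degrees). A call has 1 to 8 rows; each row shifts and turns the pose as measured when the row begins, along the tool's axes as they then stand; what a row does not reach is not made up. A row lasts 1/12 s, in which the tool goes at most 41.7 mm and 7.16 degrees, less where a joint would pass 70% of its speed; a pose out of reach is approached as far as the arm can. A call with a number of a shift or a turn outside -1 to 1 is refused whole. A call with a gripper value outside its range is refused whole. "claw" is the finger opening in mm, from 0 to 85.4, set as the call begins (left out, the last holds). The fingers move at their own pace and stop on an object; the grip force is fixed at half the most. Time passes only in rows, so rows that do not move let the fingers close. It gives the time, the measured TCP pose, the force and the opening at its end, in the units of the state.
- readout.read_state(): the state, without advancing time (a new reading comes with each control period).
- eyes.get_image(name): name is "scene" or "top" or "wrist"; returns a dict with "image" (480x640x3 uint8, red, green, blue), "mtx" (3x3 intrinsics, pixels), "k1" (the pictures are not rectified: a ray, as slopes to the right and down, at radius r is drawn at 1 + k1 r^2 times it, then the intrinsics apply), "rvec" (rotation vector, rad) and "tvec" (3), from world to camera coordinates, as OpenCV has them. Camera axes: x right, y down, z forward; pixel columns grow to the right and rows downward; lengths in mm; the calibration is good to about 2 mm. A picture is of the moment at which its call begins. There is no depth.
- finish_job(): hands the job in, once; it reports no verdict.
The state is a dict: "clock": time; "qpos": joint angles; "qd": joint speeds; "tau": joint torques, N m; "eef_pos": TCP position; "tool_rot": TCP orientation; "force": force on the tool from outside, world axes, zero at the start; "torque": the same for the moment, N m; "width": finger opening in mm.
Only numpy, scipy, OpenCV 4.12 (cv2) and the standard library are available. Lean on these libraries where they do the work, as an engineer would, in place of code of your own. Each camera call takes 0.05 s, during which the arm holds its last target. There are 200 camera calls.

### The job

Take the closing plate with the red grip out of the rack and slide it down into the guides over the mouth of the black toner hopper until it is fully home, while the hopper stands in its stand. Then take the hopper by its green carrying bow, draw it straight up out of the stand, bring its closed mouth over the dust hole in the worktop and tip it about 45 degrees, so that the mouth looks slantwise down at the hole, as one checks the closure for leaks. Finish while holding it there, still and raised at least a hand's breadth (10 cm) above the worktop, with the plate still home; leave the other plates and the tools around alone.

Things in the scene. Friction and masses are not known exactly. Their poses are not given: they have to be found in the camera images.
- hopper: black toner hopper, box 60 x 190 x 92 mm (x, y, z), green carrying bow on top, 0.34 to 0.53 kg, loose in the stand, its underside 12 mm above the worktop. Origin: centre of the underside, z up. Its mouth is in the front face, outward = -x (towards the robot at yaw 0). Grey ribs on its ends (14 mm wide, to y +-107 mm, z 15 to 70 mm) ride in the stand's channels
- seat (a point): where the plate's origin is when fully home: (-0.031, 0, 0.010) in the hopper's frame, on the foot stop between the two grey upright guides in front of the mouth; axes as the hopper's. Slots: 6 mm for the plate's thickness, 103 mm for its width; they begin 70 mm above this point, with flares (about 4 mm lead-in) up to 81 mm above it
- mouth (a point): centre of the hopper's mouth (window 88 mm wide, 44 mm high) on its front face, at (-0.029, 0, 0.045) in the hopper's frame; axes as the hopper's
- bow (a point): middle of the grip bar of the green bow, at (0.022, 0, 0.143) in the hopper's frame, axes as the hopper's. Bar along y between posts at y +-52 mm, 16 mm thick (x), 22 mm high, top 154 mm above the underside (lift the plate over it), 51 mm above the box. The grip of the plate in place ends 13 mm below this point, 40 mm of free room between it and the bar: opened wide there, fingers touch the bow
- plate_red: the closing plate: aluminium, 4 mm thick (x), 100 mm wide (y), 76 mm high, with a red grip on the middle of its upper edge: 10 mm (x) x 30 mm (y), from z 76 to 120 mm. 0.06 kg. Origin: centre of the lower edge, z up. It stands upright in one of the rack's slots, 40 mm deep, lower edge 10 mm above the worktop; drawn out upwards. Same both ways round
- plate_blue: plate for a smaller hopper, same kind, 84 mm wide, blue grip, in another slot of the rack; to be left alone
- plate_yellow: plate for a still smaller hopper, same kind, 68 mm wide, yellow grip, in another slot; to be left alone
- rack: plywood rack 184 x 130 x 60 mm fixed to the worktop; three slots along its y, at x -62, 0 and +62 mm. Origin: centre of its underside. Rack and stand are on either side of the dust hole, either way round
- stand: filling stand fixed to the worktop: plywood base 130 x 270 x 12 mm, at each end (y +-107 mm) an aluminium upright channel, open at the top (z 74 mm), that holds the hopper's end rib with 1.5 mm of play. Lifted straight up by 65 mm the hopper is clear. Origin: centre of its underside; axes as the hopper's
- dust_hole (a point): centre of the rectangular dust hole with its pale rim in the worktop, at worktop level, axes as the world's; opening about 128 mm (x) by 240 mm (y); it never moves
- cart_c: stripped black cartridge half, 84 x 268 x 49 mm; a bystander, to be left alone
- brush: wooden dust brush, 197 mm long; a bystander, to be left alone
- gear_small: dark grey gear, 34 mm across, 15 mm high; a bystander, to be left alone

How it is judged (in metres and radians):
On the way, in this order (a step that is already met when the one before it is completed fails the run):
1. the plate with the red grip is fully home in the guides of the hopper, which still stands in its stand (x of plate_red in the frame of hopper between -0.0345 and -0.0275 m and y of plate_red in the frame of hopper between -0.0045 and 0.0045 m and z of plate_red in the frame of hopper between 0.006 and 0.0135 m and angle between the z axis of plate_red and the z axis of hopper, either way round below 0.06 rad and height (world z) of hopper below 0.02 m and angle between hopper's own z axis and vertical below 0.08 rad), for 0.2 s.
2. the hopper is drawn up clear of the stand, still upright, with the plate home (x of plate_red in the frame of hopper between -0.0345 and -0.0275 m and y of plate_red in the frame of hopper between -0.0045 and 0.0045 m and z of plate_red in the frame of hopper between 0.006 and 0.0135 m and angle between the z axis of plate_red and the z axis of hopper, either way round below 0.06 rad and height (world z) of hopper above 0.068 m and angle between hopper's own z axis and vertical below 0.3 rad).
At the end, for the whole second after the job is handed in: held by the bow, still, off stand and rack; underside centre over 100 mm up; tipped 30 to 65 degrees mouth down, long side level within 17; mouth centre above the dust hole (64 mm in x, 120 in y of its centre); red-grip plate home within 4 mm (x of plate_red in the frame of hopper between -0.0345 and -0.0275 m and y of plate_red in the frame of hopper between -0.0045 and 0.0045 m and z of plate_red in the frame of hopper between 0.006 and 0.0135 m and angle between the z axis of plate_red and the z axis of hopper, either way round below 0.06 rad and angle between hopper's own x axis and vertical between 0.44 and 1.05 rad and angle between hopper's own y axis and vertical above 1.27 rad and height (world z) of hopper above 0.1 m and x of mouth in the frame of dust_hole between -0.064 and 0.064 m and y of mouth in the frame of dust_hole between -0.12 and 0.12 m and distance between the grasp point and bow below 0.07 m and contact force between the fingers and hopper above 2 N and contact force between hopper and stand below 0.1 N and contact force between hopper and rack below 0.1 N and linear speed of each of hopper, plate_red below 0.03 m/s and angular speed of hopper below 0.2 rad/s); the arm keeps its last pose, push and grip.
It fails at once if another plate is disturbed (20 mm) (distance of any of plate_blue, plate_yellow from where it was at the start of the episode above 0.02 m).
It fails at once if a thing standing around the work is disturbed (30 mm) (distance of any of cart_c, brush, gear_small from where it was at the start of the episode above 0.03 m).
It also fails if it takes over 61 s, if anything falls off the work surface, if the arm or the gripper's body presses on something with over 40 N, if the wrist force passes 120 N, or if a joint passes its speed limit or range.

## Working session

There is one attempt and no reset: what is moved stays moved. The work goes in short steps, Python scripts to look and compute and a tool call to move; the robot and the scene stay as the last step left them, time stands still between calls to the robot, and variables do not carry over. Pictures are saved under pics/ and viewed, about 8 in all and at most 12, crops included, and the job is handed in when it is done.

Besides the shell and the picture viewer there is one more tool, called after "Request:" as name(argument=value, ...) on one line, values as JSON. apply_moves: Moves the arm, as the interface text tells. Shifts and turns lie within -1 to 1; 1 stands for 0.04 m of shift or 5 degrees of turn. Its arguments: {"type":"object","properties":{"commands":{"type":"array"},"claw":{"type":"number"}},"required":["commands"]}

```bash
mkdir -p pics; cat > h.py <<'E'
import numpy as np, cv2
from scipy.spatial.transform import Rotation as R
from cell import readout, eyes, finish_job
def snap(cam,name):
    d=eyes.get_image(cam); cv2.imwrite(f'pics/{name}.png',d['image'][:,:,::-1]); np.savez(f'pics/{name}.npz',**d); return d
def load(name): return dict(np.load(f'pics/{name}.npz'))
def ray(d,u,v):
    K=d['mtx'];k=float(d['k1'])
    p=cv2.undistortPoints(np.array([[[u,v]]],float),K,np.array([k,0,0,0,0.]))[0,0]
    Rm=cv2.Rodrigues(d['rvec'])[0]; c=-Rm.T@d['tvec'].ravel(); return c,Rm.T@np.array([p[0],p[1],1])
def atz(d,u,v,z):
    c,r=ray(d,u,v); return c+r*(z-c[2])/r[2]
def proj(d,P):
    return cv2.projectPoints(np.array(P,float).reshape(-1,3),d['rvec'],d['tvec'],d['mtx'],np.array([float(d['k1']),0,0,0,0]))[0][:,0]
def st():
    s=readout.read_state(); print({k:np.round(s[k],3).tolist() for k in ('clock','qpos','eef_pos','tool_rot','force','width')}); return s
E
python3 - <<'E'
from h import *
s=st(); print(R.from_euler('xyz',s['tool_rot']).as_matrix().round(3))
for c in('top','scene'):
    d=snap(c,c+'0'); print(c,d['k1'],ray(d,320,240)[0])
E
```

```text
{'clock': 0.0, 'qpos': [1.125, 0.629, 0.038, 1.518, -0.027, 0.996, -0.02], 'eef_pos': [240.741, -603.081, 230.357], 'tool_rot': [-1.571, 0.002, -1.191], 'force': [-1.125, 0.861, 0.743], 'width': 85.329}
[[ 0.371 -0.001  0.929]
 [-0.929  0.002  0.371]
 [-0.002 -1.    -0.   ]]
top -0.11089123325631424 [ 207.63886877   31.63403367 1400.67449407]
scene -0.042584792313818016 [-429.82424085 -854.6039254   946.19095177]
```

View pics/top0.png

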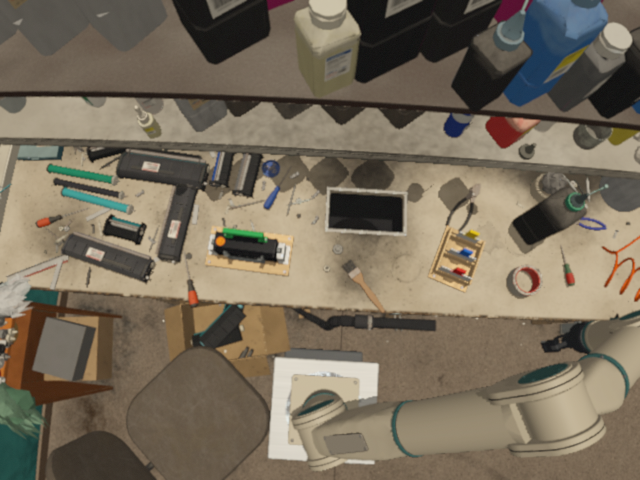

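View pics/scene0.png

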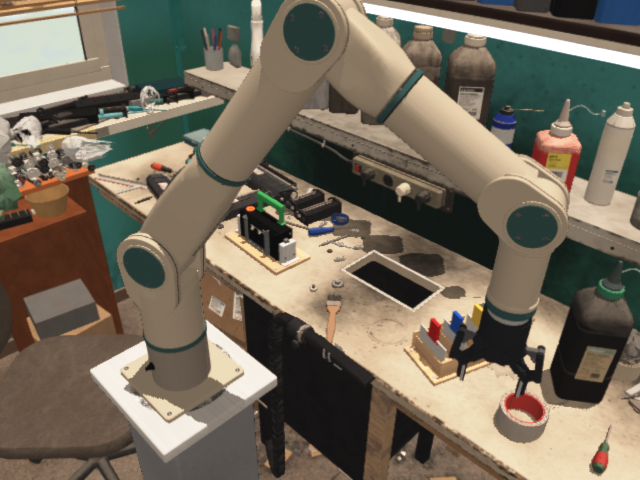

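```bash
python3 - <<'E'
from h import *
d=load('top0'); im=d['image'][:,:,::-1]
a=cv2.resize(im[220:290,200:300],None,fx=4,fy=4,interpolation=cv2.INTER_CUBIC)
b=cv2.resize(im[222:292,422:492],None,fx=4,fy=4,interpolation=cv2.INTER_CUBIC)
s=load('scene0')['image'][:,:,::-1]
c=cv2.resize(s[185:275,220:320],None,fx=3.4,fy=3.4,interpolation=cv2.INTER_CUBIC)[:300]
e=cv2.resize(s[290:380,400:500],None,fx=3.4,fy=3.4,interpolation=cv2.INTER_CUBIC)[:300]
o=np.zeros((600,800,3),np.uint8); o[:280,:400]=a;o[:280,400:680]=b;o[290:590,:340]=c;o[290:590,400:740]=e
cv2.imwrite('pics/c1.png',o)
print('hole',[atz(d,*p,0).round(0) for p in[(328,190),(406,191),(405,235),(327,234)]])
for p in [(467,235),(461,253),(457,271)]: print('grips z130',atz(d,*p,130).round(0))
print('hop base',[atz(d,*p,12).round(0) for p in[(209,228),(294,235),(291,275),(206,267)]])
E
```

```text
hole [array([696.,  24.,   0.]), array([ 709., -236.,    0.]), array([ 557., -234.,    0.]), array([546.,  20.,   0.])]
grips z130 [ 536. -396.  130.]
grips z130 [ 480. -377.  130.]
grips z130 [ 426. -364.  130.]
hop base [array([541., 402.,  12.]), array([534., 125.,  12.]), array([404., 126.,  12.]), array([413., 398.,  12.])]
```

View pics/c1.png

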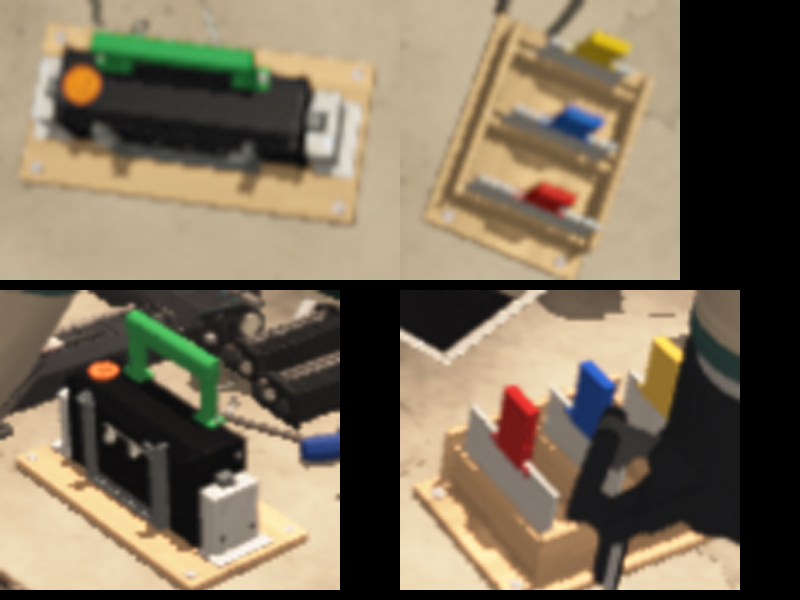

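```bash
python3 - <<'E'
from h import *
d=load('top0')
f=lambda x,y,ox:(ox[0]+x/4,ox[1]+y/4)
H=(200,220);K=(322,222)
c=np.array([atz(d,*f(x,y,H),12)[:2] for x,y in[(47,25),(374,65),(352,222),(22,180)]]);print(c.round(0),c.mean(0).round(1))
e=[c[0]-c[1],c[3]-c[2]];print('stand yaw',[np.degrees(np.arctan2(-v[0],v[1])).round(1) for v in e],[np.linalg.norm(v).round() for v in e],np.linalg.norm(c[0]-c[3]))
b=[atz(d,*f(x,y,H),166)[:2] for x,y in[(93,44),(254,59)]];v=b[0]-b[1];print('bow',b,(b[0]+b[1])/2,np.linalg.norm(v),np.degrees(np.arctan2(-v[0],v[1])))
p=[atz(d,*f(x-1,y,K),86)[:2] for x,y in[(470,180),(598,228)]];v=p[0]-p[1];print('red',p,(p[0]+p[1])/2,np.linalg.norm(v),np.degrees(np.arctan2(-v[0],v[1])))
print('grip',atz(d,*f(556,188,K),130))
r=np.array([atz(d,*f(x,y,K),60)[:2] for x,y in[(500,15),(650,80),(590,255)]]);print('rack',r.round())
E
```

```text
[[548. 394.]
 [530. 127.]
 [402. 135.]
 [420. 400.]] [474.7 264. ]
stand yaw [np.float64(-3.8), np.float64(-3.8)] [np.float64(268.0), np.float64(266.0)] 127.9968053931876
bow [array([497.7251639 , 318.96536029]), array([493.33833019, 202.07429225])] [495.53174704 260.51982627] 116.97335635166384 -2.1492587764431517
red [array([ 442.59591689, -323.3695908 ]), array([ 411.07297051, -421.66358949])] [ 426.8344437  -372.51659014] 103.22502762247592 -17.781078043410947
grip [ 432.21949044 -376.20007347  130.        ]
rack [[ 580. -356.]
 [ 534. -476.]
 [ 394. -425.]]
```

```bash
cat >> h.py <<'E'
def tooldown(yaw,tilt=0):
    # jaw axis x at heading yaw (deg), tool y down; then tilt (deg) about horizontal axis of hopper y
    M=np.column_stack([[1,0,0],[0,0,-1],[0,1,0]])
    return R.from_euler('z',yaw,degrees=True)*R.from_euler('y',-tilt,degrees=True)*R.from_matrix(M)
def plan(p,rot,n=None,maxs=0.95,show=True):
    s=readout.read_state(); P=np.array(s['eef_pos']);Q=R.from_euler('xyz',s['tool_rot']); p=np.array(p,float)
    rv=(Q.inv()*rot).as_rotvec(); dist=np.linalg.norm(p-P)
    n=n or int(np.ceil(max(dist/40/maxs,np.degrees(np.linalg.norm(rv))/5/maxs)))
    print('from',P.round(1),'to',p.round(1),'dist',round(dist,1),'rot',np.degrees(rv).round(2),'n',n)
    for i in range(n):
        q=Q*R.from_rotvec(rv*i/n); t=q.inv().apply((p-P)/n)/40
        print((np.r_[t,np.degrees(rv)/n/5].round(3)).tolist())
E
python3 -c "
from h import *
plan([430,-374,235],tooldown(-18.5))"
```

```text
from [ 240.8 -603.2  230.5] to [ 430. -374.  235.] dist 297.2 rot [-4.000e-02 -4.974e+01 -9.000e-02] n 11
[-0.324, -0.01, 0.592, -0.001, -0.904, -0.002]
[-0.277, -0.01, 0.616, -0.001, -0.904, -0.002]
[-0.227, -0.01, 0.636, -0.001, -0.904, -0.002]
[-0.176, -0.01, 0.652, -0.001, -0.904, -0.002]
[-0.124, -0.01, 0.664, -0.001, -0.904, -0.002]
[-0.072, -0.01, 0.672, -0.001, -0.904, -0.002]
[-0.018, -0.01, 0.675, -0.001, -0.904, -0.002]
[0.035, -0.01, 0.675, -0.001, -0.904, -0.002]
[0.088, -0.01, 0.67, -0.001, -0.904, -0.002]
[0.14, -0.01, 0.661, -0.001, -0.904, -0.002]
[0.192, -0.01, 0.648, -0.001, -0.904, -0.002]
```

Request:
apply_moves(commands=[[[-0.32, -0.01, 0.59, 0, -0.9, 0], [-0.28, -0.01, 0.62, 0, -0.9, 0], [-0.23, -0.01, 0.64, 0, -0.9, 0], [-0.18, -0.01, 0.65, 0, -0.9, 0], [-0.12, -0.01, 0.66, 0, -0.9, 0], [-0.07, -0.01, 0.67, 0, -0.9, 0], [-0.02, -0.01, 0.68, 0, -0.9, 0], [0.04, -0.01, 0.68, 0, -0.9, 0]]], claw=40)

```text
clock: 0.77
eef_pos: [373.7, -433.8, 228.7]
tool_rot: [-1.574, 0.01, -0.549]
force: [0.6, -0.4, 0.6]
width: 39.8
```

```bash
python3 -c "
from h import *
plan([430,-374,235],tooldown(-18.5))"
```

```text
from [ 373.7 -433.8  228.7] to [ 430. -374.  235.] dist 82.4 rot [  0.13 -12.97  -0.61] n 3
[0.14, -0.057, 0.67, 0.009, -0.865, -0.04]
[0.19, -0.055, 0.658, 0.009, -0.865, -0.04]
[0.239, -0.054, 0.641, 0.009, -0.865, -0.04]
```

Request:
apply_moves(commands=[[[0.14, -0.06, 0.67, 0, -0.87, -0.04], [0.19, -0.06, 0.66, 0, -0.87, -0.04], [0.24, -0.06, 0.64, 0, -0.87, -0.04], [0, 0, 0, 0, 0, 0]]])

```text
clock: 1.1
eef_pos: [435.8, -363.5, 234.6]
tool_rot: [-1.567, 0.001, -0.298]
force: [0.7, -0.0, 0.5]
width: 40.2
```

```bash
python3 -c "
from h import *
plan([430,-374,235],tooldown(-18.5))
d=snap('wrist','w1');print(ray(d,320,240))
print(proj(d,[[430,-374,130],[430,-374,86]]))"
```

```text
from [ 435.8 -363.5  234.6] to [ 430. -374.  235.] dist 12.0 rot [-0.21  1.42 -0.06] n 1
[-0.062, -0.01, -0.294, -0.041, 0.284, -0.011]
(array([ 457.48460138, -296.46024191,  376.86599669]), array([-0.07982271, -0.28159561, -0.9563281 ]))
[[312.86468012 248.79774251]
 [313.53727934 232.25999625]]
```

View pics/w1.png

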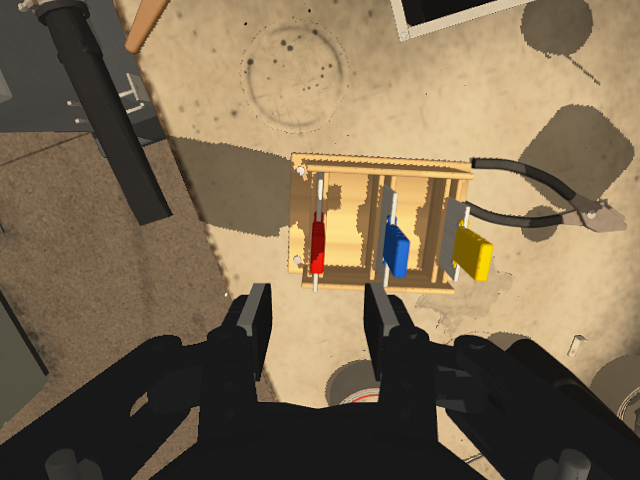

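```bash
python3 -c "
from h import *
d=load('w1')
p=[atz(d,320,179,86)[:2],atz(d,315.5,291,86)[:2]];v=p[0]-p[1];c=(p[0]+p[1])/2
yaw=np.arctan2(-v[0],v[1]);print(p,c,np.linalg.norm(v),np.degrees(yaw))
r=[atz(d,*q,60)[:2] for q in[(292,154),(472,164),(453,293)]];print('rack',r)
for q in [(312,246),(324,246),(311.5,273),(323,273)]: print(atz(d,*q,130))
x=np.array([np.cos(yaw),np.sin(yaw)]);y=np.array([-x[1],x[0]])
for z in (86,130): print(z,proj(d,[np.r_[c+a*5*x+b*15*y,z] for a in(-1,1) for b in (-1,1)]).round(1).tolist())
"
```

```text
[array([ 448.24731547, -332.87905111]), array([ 415.63382444, -426.02489361])] [ 431.94056995 -379.45197236] 98.69036311853796 -19.29686630646628
rack [array([ 430.61505265, -308.39725731]), array([ 578.6189328 , -362.36617097]), array([ 538.69653123, -479.16428856])]
[ 430.03622098 -371.78563076  130.        ]
[ 438.31596201 -374.33113142  130.        ]
[ 423.43450348 -391.67982381  130.        ]
[ 431.5522509  -394.17482954  130.        ]
86 [[311.1, 254.1], [312.3, 220.1], [322.8, 254.5], [324.3, 220.5]]
130 [[310.1, 273.8], [311.5, 234.8], [323.6, 274.3], [325.4, 235.3]]
```

```bash
python3 -c "
from h import *
plan([432,-379.5,200],tooldown(-19),n=2)"
```

```text
from [ 433.6 -365.8  234.3] to [ 432.  -379.5  200. ] dist 36.9 rot [-0.09  1.65 -0.16] n 2
[0.033, 0.428, -0.17, -0.009, 0.165, -0.016]
[0.035, 0.428, -0.169, -0.009, 0.165, -0.016]
```

Request:
apply_moves(commands=[[[0.03, 0.43, -0.17, 0, 0.16, 0], [0.03, 0.43, -0.17, 0, 0.16, 0], [0, 0, 0, 0, 0, 0]]])

```text
clock: 1.4
eef_pos: [431.0, -380.8, 199.3]
tool_rot: [-1.571, 0.002, -0.333]
force: [-1.6, 0.4, 0.3]
width: 39.9
```

```bash
python3 -c "
from h import *
plan([432,-379.5,97],tooldown(-19),n=4)"
```

```text
from [ 431.  -380.8  199.3] to [ 432.  -379.5   97. ] dist 102.3 rot [ 0.03 -0.07 -0.14] n 4
[0.005, 0.639, 0.01, 0.002, -0.003, -0.007]
[0.005, 0.639, 0.01, 0.002, -0.003, -0.007]
[0.004, 0.639, 0.01, 0.002, -0.003, -0.007]
[0.004, 0.639, 0.01, 0.002, -0.003, -0.007]
```

Request:
apply_moves(commands=[[[0, 0.65, 0.01, 0, 0, 0], [0, 0.65, 0.01, 0, 0, 0], [0, 0.65, 0.01, 0, 0, 0], [0, 0.55, 0.01, 0, 0, 0], [0, 0.1, 0, 0, 0, 0]]])

```text
clock: 1.82
eef_pos: [429.3, -384.9, 94.9]
tool_rot: [-1.576, -0.001, -0.341]
force: [-0.6, 0.5, 0.6]
width: 40.1
```

Request:
apply_moves(commands=[[[0, 0, 0, 0, 0, 0], [0, 0, 0, 0, 0, 0], [0, 0, 0, 0, 0, 0], [0, 0, 0, 0, 0, 0], [0, 0, 0, 0, 0, 0]]], claw=0)

```text
clock: 2.23
eef_pos: [428.9, -387.2, 98.2]
tool_rot: [-1.578, -0.002, -0.345]
force: [0.2, -0.6, -1.4]
width: 9.2
```

Request:
apply_moves(commands=[[[0, -0.3, 0, 0, 0, 0], [0, -0.4, 0, 0, 0, 0], [0, -0.5, 0, 0, 0, 0], [0, -0.5, 0, 0, 0, 0], [0, -0.8, 0, 0, 0, 0], [0, -0.9, 0, 0, 0, 0], [0, -0.9, 0, 0, 0, 0], [0, -0.7, 0, 0, 0, 0]]])

```text
clock: 2.9
eef_pos: [426.6, -383.5, 306.9]
tool_rot: [-1.576, 0.003, -0.344]
force: [0.4, -0.6, -0.8]
width: 9.1
```

```bash
python3 -c "
from h import *
st()
plan([446,255,305],tooldown(-3.8),maxs=0.95)"
```

```text
{'clock': 2.9, 'qpos': [0.821, 0.448, -0.212, 1.63, 0.111, 1.077, 0.232], 'eef_pos': [426.594, -383.513, 306.858], 'tool_rot': [-1.576, 0.003, -0.344], 'force': [0.414, -0.626, -0.837], 'width': 9.138}
from [ 426.6 -383.5  306.9] to [446. 255. 305.] dist 638.8 rot [  0.28 -15.89  -0.23] n 17
[-0.29, -0.001, 0.894, 0.003, -0.187, -0.003]
[-0.275, -0.001, 0.898, 0.003, -0.187, -0.003]
[-0.26, -0.001, 0.903, 0.003, -0.187, -0.003]
[-0.245, -0.0, 0.907, 0.003, -0.187, -0.003]
[-0.231, -0.0, 0.911, 0.003, -0.187, -0.003]
[-0.216, -0.0, 0.914, 0.003, -0.187, -0.003]
[-0.201, 0.0, 0.918, 0.003, -0.187, -0.003]
[-0.186, 0.0, 0.921, 0.003, -0.187, -0.003]
[-0.171, 0.001, 0.924, 0.003, -0.187, -0.003]
[-0.156, 0.001, 0.926, 0.003, -0.187, -0.003]
[-0.141, 0.001, 0.929, 0.003, -0.187, -0.003]
[-0.125, 0.001, 0.931, 0.003, -0.187, -0.003]
[-0.11, 0.001, 0.933, 0.003, -0.187, -0.003]
[-0.095, 0.002, 0.935, 0.003, -0.187, -0.003]
[-0.08, 0.002, 0.936, 0.003, -0.187, -0.003]
[-0.064, 0.002, 0.937, 0.003, -0.187, -0.003]
[-0.049, 0.002, 0.938, 0.003, -0.187, -0.003]
```

Request:
apply_moves(commands=[[[-0.29, 0, 0.8, 0, -0.19, 0], [-0.28, 0, 0.85, 0, -0.19, 0], [-0.26, 0, 0.9, 0, -0.19, 0], [-0.25, 0, 0.9, 0, -0.19, 0], [-0.23, 0, 0.9, 0, -0.19, 0], [-0.22, 0, 0.9, 0, -0.19, 0], [-0.2, 0, 0.9, 0, -0.19, 0], [-0.19, 0, 0.9, 0, -0.19, 0]]])

```text
clock: 3.57
eef_pos: [437.1, -93.5, 318.1]
tool_rot: [-1.595, -0.031, -0.224]
force: [0.9, 0.6, -1.1]
width: 9.3
```

```bash
python3 -c "
from h import *
plan([440,240,305],tooldown(-3.8),maxs=0.95)"
```

```text
from [437.1 -93.5 318.1] to [440. 240. 305.] dist 333.7 rot [ 1.49 -9.06  1.64] n 9
[-0.199, 0.009, 0.905, 0.033, -0.201, 0.036]
[-0.183, 0.012, 0.909, 0.033, -0.201, 0.036]
[-0.167, 0.015, 0.912, 0.033, -0.201, 0.036]
[-0.151, 0.018, 0.914, 0.033, -0.201, 0.036]
[-0.135, 0.022, 0.917, 0.033, -0.201, 0.036]
[-0.119, 0.025, 0.919, 0.033, -0.201, 0.036]
[-0.102, 0.028, 0.921, 0.033, -0.201, 0.036]
[-0.086, 0.031, 0.923, 0.033, -0.201, 0.036]
[-0.07, 0.034, 0.924, 0.033, -0.201, 0.036]
```

Request:
apply_moves(commands=[[[-0.2, 0.01, 0.9, 0.03, -0.2, 0.04], [-0.18, 0.01, 0.9, 0.03, -0.2, 0.04], [-0.17, 0.01, 0.9, 0.03, -0.2, 0.04], [-0.15, 0.02, 0.9, 0.03, -0.2, 0.04], [-0.14, 0.02, 0.9, 0.03, -0.2, 0.04], [-0.12, 0.02, 0.9, 0.03, -0.2, 0.04], [-0.1, 0.03, 0.9, 0.03, -0.2, 0.04], [-0.09, 0.03, 0.9, 0.03, -0.2, 0.04]]])

```text
clock: 4.23
eef_pos: [435.6, 213.0, 314.7]
tool_rot: [-1.576, -0.018, -0.078]
force: [0.1, -0.8, -0.3]
width: 9.2
```

```bash
python3 -c "
from h import *
plan([444,258,290],tooldown(-3.8),maxs=0.8)"
```

```text
from [435.6 213.  314.7] to [444. 258. 290.] dist 52.0 rot [ 0.31 -0.65  1.03] n 2
[0.055, 0.307, 0.57, 0.031, -0.065, 0.103]
[0.061, 0.308, 0.569, 0.031, -0.065, 0.103]
```

Request:
apply_moves(commands=[[[0.05, 0.3, 0.5, 0.03, -0.06, 0.1], [0.06, 0.3, 0.4, 0.03, -0.06, 0.1], [0, 0, 0, 0, 0, 0], [0, 0, 0, 0, 0, 0]]])

```text
clock: 4.57
eef_pos: [441.1, 261.9, 294.0]
tool_rot: [-1.561, -0.006, -0.051]
force: [0.1, -0.0, -0.4]
width: 9.2
```

```bash
python3 - <<'E'
from h import *
st()
w=snap('wrist','w2'); s=snap('scene','s2')
st()
c=cv2.resize(s['image'][80:280,150:350,::-1],None,fx=3,fy=3,interpolation=cv2.INTER_CUBIC)
cv2.imwrite('pics/s2c.png',c)
E
```

```text
{'clock': 4.567, 'qpos': [-0.208, 0.392, -0.532, 1.809, 0.231, 0.991, -0.883], 'eef_pos': [441.099, 261.922, 294.04], 'tool_rot': [-1.561, -0.006, -0.051], 'force': [0.134, -0.05, -0.352], 'width': 9.166}
{'clock': 4.667, 'qpos': [-0.206, 0.391, -0.532, 1.81, 0.23, 0.991, -0.883], 'eef_pos': [441.333, 260.998, 294.295], 'tool_rot': [-1.561, -0.007, -0.053], 'force': [0.715, -0.139, -0.4], 'width': 9.197}
```

View pics/w2.png

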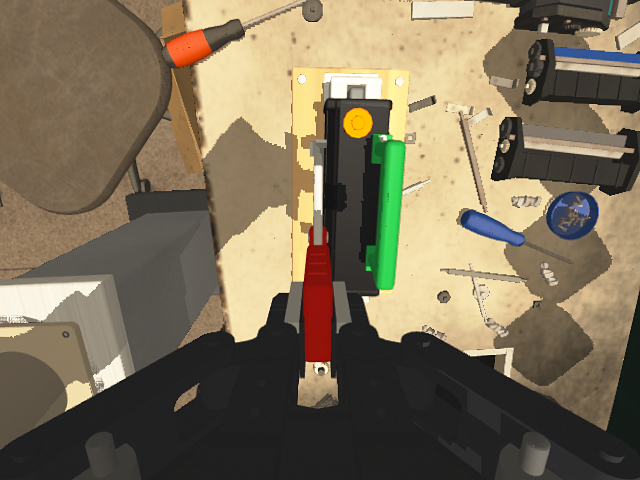

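View pics/s2c.png

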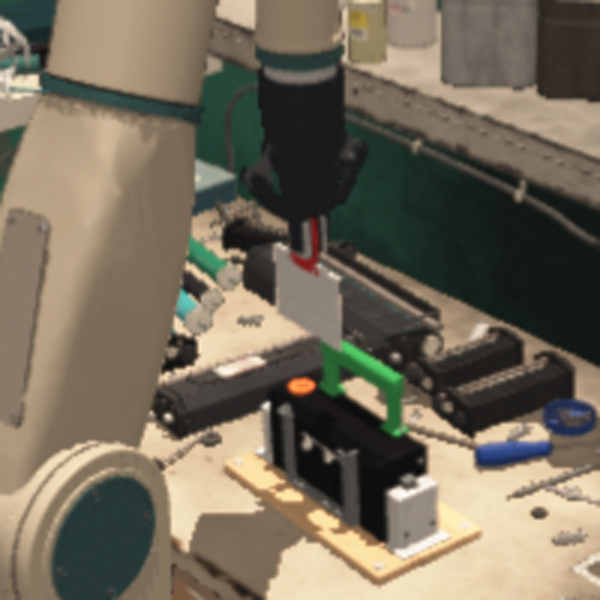

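```bash
cat >> h.py <<'E'
def hop(c,yaw,pts):
    r=R.from_euler('z',yaw,degrees=True); return r.apply(np.array(pts,float))+np.array([c[0],c[1],12])
E
python3 - <<'E'
from h import *
w=load('w2');s=load('s2')
c=(474.7,264);yaw=-3.8
pts={'base+':[(-65,135,0),(65,135,0)],'boxtop':[(-30,95,92),(30,95,92),(-30,-95,92),(30,-95,92)],'bowtop':[(14,60,154),(30,60,154),(14,-60,154),(30,-60,154)],'guides top':[(-31,51.5,91),(-31,-51.5,91)],'basecorners':[(-65,-135,0),(65,-135,0)]}
for k,v in pts.items(): print(k,'W',proj(w,hop(c,yaw,v)).round().tolist(),'S',((proj(s,hop(c,yaw,v))-[150,80])*3).round().tolist())
P=np.array([441.2,261.2,294]);Q=R.from_euler('xyz',[-1.561,-.0065,-.052])
# plate pts in tool: x, y(down), z(=+y world)
def pl(dz,pts): return Q.apply([(a,-10+ (120-19-0) -h-0+0, b+dz) for a,b,h in pts])+P
for dz in(0,7):
  q=Q.apply([(0,88-h,b+dz) for b,h in[(50,76),(-50,76),(50,0),(-50,0),(15,120),(-15,120)]])+P
  print(dz,'W',proj(w,q).round().tolist(),'S',((proj(s,q)-[150,80])*3).round().tolist())
a=cv2.resize(w['image'][60:310,270:430,::-1],None,fx=2.4,fy=2.4,interpolation=cv2.INTER_CUBIC)
b=cv2.resize(s['image'][150:250,230:320,::-1],None,fx=4.5,fy=4.5,interpolation=cv2.INTER_CUBIC)
o=np.zeros((600,800,3),np.uint8);o[:a.shape[0],:a.shape[1]]=a;o[:b.shape[0],390:390+b.shape[1]]=b
cv2.imwrite('pics/c3.png',o)
E
```

```text
base+ W [[288.0, 67.0], [407.0, 69.0]] S [[221.0, 461.0], [322.0, 421.0]]
boxtop W [[321.0, 98.0], [389.0, 99.0], [318.0, 297.0], [377.0, 298.0]] S [[265.0, 389.0], [313.0, 371.0], [378.0, 465.0], [427.0, 444.0]]
bowtop W [[381.0, 141.0], [403.0, 142.0], [372.0, 292.0], [392.0, 292.0]] S [[317.0, 334.0], [330.0, 330.0], [391.0, 379.0], [404.0, 374.0]]
guides top W [[319.0, 149.0], [317.0, 256.0]] S [[288.0, 406.0], [350.0, 448.0]]
basecorners W [[290.0, 294.0], [390.0, 295.0]] S [[377.0, 576.0], [481.0, 527.0]]
0 W [[316.0, 181.0], [316.0, 378.0], [317.0, 165.0], [317.0, 307.0], [316.0, 303.0], [316.0, 377.0]] S [[279.0, 245.0], [344.0, 282.0], [284.0, 317.0], [347.0, 355.0], [299.0, 214.0], [318.0, 225.0]]
7 W [[316.0, 165.0], [316.0, 366.0], [317.0, 153.0], [317.0, 298.0], [316.0, 284.0], [316.0, 361.0]] S [[275.0, 243.0], [339.0, 279.0], [279.0, 314.0], [342.0, 352.0], [294.0, 212.0], [314.0, 222.0]]
```

View pics/c3.png

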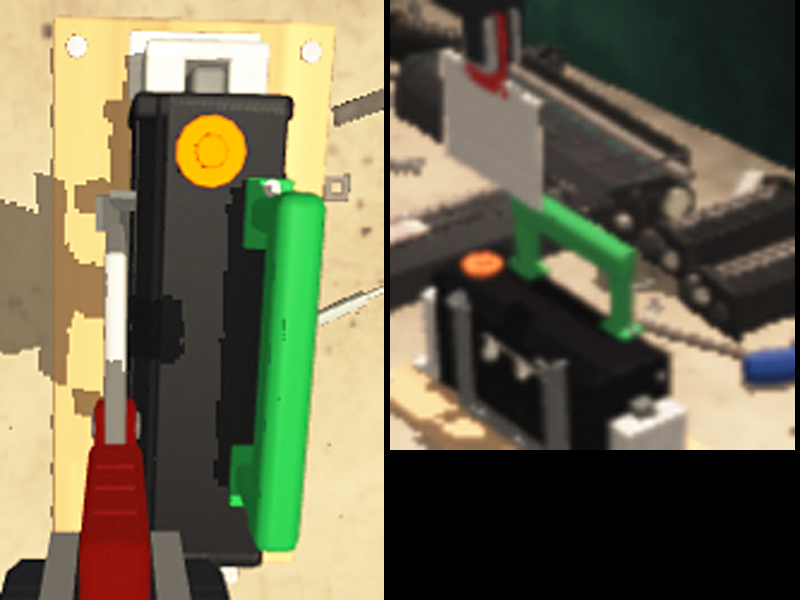

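```bash
python3 - <<'E'
from h import *
from scipy.optimize import least_squares
w=load('w2'); print(ray(w,320,240)[0])
obs=[((-65,135,0),(292.1,67.5)),((65,135,0),(408.8,71.7)),((-30,95,92),(325.4,98.8)),((30,95,92),(392,100.4)),((30,-95,92),(378.3,295.4))]
be=[((14,58,154),(383.3,143)),((30,58,154),(405,143)),((14,-58,154),(377.5,288)),((30,-58,154),(393.8,289))]
O=obs+be
def f(x): return (proj(w,hop(x[:2],x[2],[o[0] for o in O]))-[o[1] for o in O]).ravel()
r=least_squares(f,[474,264,-3.8],loss='soft_l1');print(r.x.round(2));print(f(r.x).reshape(-1,2).round(1).tolist())
c=r.x; print('seat',hop(c[:2],c[2],[(-31,0,10)]).round(1))
print('guides',proj(w,hop(c[:2],c[2],[(-31,51.5,91),(-36,58,91),(-26,58,91)])).round(1))
for u,v in[(316,166),(318.3,166),(317.5,210)]: print(atz(w,u,v,282).round(1))
s=load('s2');print(((proj(s,hop(c[:2],c[2],[x[0] for x in O]+[(-65,-135,0),(65,-135,0)]))-[230,150])*4.5).round().tolist())
E
```

```text
[444.39579855 331.20264852 436.72333497]
[476.89 264.35  -3.92]
[[-1.7, -1.3], [0.1, -2.8], [-1.8, -1.6], [0.1, -1.7], [0.3, 1.9], [1.1, 0.6], [1.0, 1.1], [-2.6, 1.2], [0.5, 0.4]]
seat [[446.  266.5  22. ]]
guides [[321.5 148.1]
 [316.1 140.6]
 [327.2 140.8]]
[444.1 317.7 282. ]
[445.1 317.7 282. ]
[443.7 298.6 282. ]
[[-26.0, 375.0], [125.0, 315.0], [39.0, 267.0], [111.0, 240.0], [283.0, 349.0], [120.0, 186.0], [139.0, 179.0], [226.0, 251.0], [246.0, 244.0], [207.0, 548.0], [364.0, 474.0]]
```

```bash
python3 -c "
from h import *
plan([445,259.8,202],tooldown(-3.9),n=4)"
```

```text
from [441.3 261.  294.3] to [445.  259.8 202. ] dist 92.4 rot [-0.56  0.87  0.38] n 4
[0.019, 0.577, -0.012, -0.028, 0.043, 0.019]
[0.02, 0.577, -0.01, -0.028, 0.043, 0.019]
[0.021, 0.577, -0.009, -0.028, 0.043, 0.019]
[0.022, 0.577, -0.007, -0.028, 0.043, 0.019]
```

Request:
apply_moves(commands=[[[0.08, 0.1, -0.03, -0.1, 0.17, 0.07], [0, 0.5, 0, 0, 0, 0], [0, 0.55, 0, 0, 0, 0], [0, 0.55, 0, 0, 0, 0], [0, 0.4, 0, 0, 0, 0], [0, 0, 0, 0, 0, 0]]])

```text
clock: 5.17
eef_pos: [450.5, 252.1, 211.7]
tool_rot: [-1.572, -0.011, -0.085]
force: [-0.1, -0.4, -0.1]
width: 8.9
```

```bash
python3 -c "
from h import *
st();plan([445,259.8,195],tooldown(-3.9),n=1)"
```

```text
{'clock': 5.167, 'qpos': [-0.243, 0.494, -0.473, 1.908, 0.316, 0.805, -0.973], 'eef_pos': [450.52, 252.103, 211.738], 'tool_rot': [-1.572, -0.011, -0.085], 'force': [-0.12, -0.399, -0.113], 'width': 8.875}
from [450.5 252.1 211.7] to [445.  259.8 195. ] dist 19.2 rot [ 0.09 -0.98  0.64] n 1
[-0.159, 0.416, 0.181, 0.018, -0.196, 0.128]
```

Request:
apply_moves(commands=[[[-0.16, 0.1, 0.18, 0, -0.2, 0.13], [0, 0, 0, 0, 0, 0]]])

```text
clock: 5.33
eef_pos: [445.4, 258.5, 208.1]
tool_rot: [-1.574, 0.001, -0.07]
force: [0.1, 0.6, -0.8]
width: 9.0
```

```bash
python3 -c "
from h import *
plan([445,259.8,200],tooldown(-3.9),n=1)"
```

```text
from [445.4 258.5 208.1] to [445.  259.8 200. ] dist 8.2 rot [ 0.16 -0.14 -0.04] n 1
[-0.011, 0.203, 0.033, 0.032, -0.027, -0.009]
```

Now enter slowly, several small rows.

Request:
apply_moves(commands=[[[-0.01, 0.2, 0.03, 0.03, -0.03, 0], [0, 0.2, 0.03, 0, 0, 0]]])

```text
clock: 5.5
eef_pos: [447.2, 261.9, 194.2]
tool_rot: [-1.568, -0.004, -0.069]
force: [0.4, 0.2, -0.9]
width: 9.0
```

```bash
python3 -c "
from h import *
s=st();plan([445,259.8,185],tooldown(-3.9),n=1)
d=snap('scene','s3');w=snap('wrist','w3')
a=cv2.resize(d['image'][150:250,230:320,::-1],None,fx=4.5,fy=4.5,interpolation=cv2.INTER_CUBIC)
b=cv2.resize(w['image'][60:310,270:430,::-1],None,fx=2.4,fy=2.4,interpolation=cv2.INTER_CUBIC)
o=np.zeros((600,800,3),np.uint8);o[:b.shape[0],:b.shape[1]]=b;o[:a.shape[0],390:390+a.shape[1]]=a
cv2.imwrite('pics/c4.png',o)"
```

```text
{'clock': 5.5, 'qpos': [-0.262, 0.523, -0.47, 1.919, 0.332, 0.77, -0.987], 'eef_pos': [447.15, 261.935, 194.212], 'tool_rot': [-1.568, -0.004, -0.069], 'force': [0.435, 0.227, -0.89], 'width': 9.013}
from [447.2 261.9 194.2] to [445.  259.8 185. ] dist 9.7 rot [-0.18 -0.04  0.25] n 1
[-0.051, 0.23, -0.058, -0.035, -0.007, 0.049]
```

View pics/c4.png

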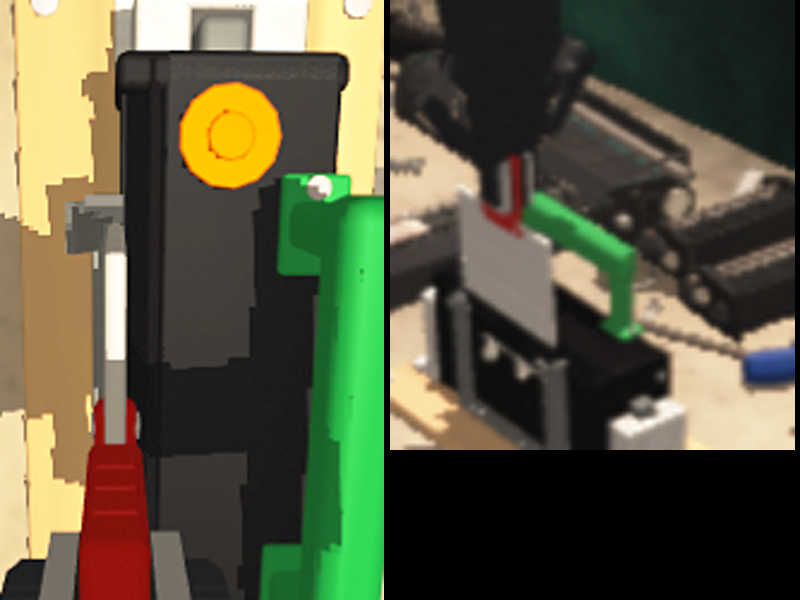

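```bash
python3 - <<'E'
from h import *
w=load('w3')
g=lambda x,y:(270+x/2.4,60+y/2.4)
for n,p,z in[('boxTL',(119,60),104),('boxTR',(347,60),104),('guide front',(66,230),103),('guide back',(125,205),103),('platetop L',(105,260),182),('platetop R',(127,260),182),('platebot L',(95,260),106),('bowL',(330,200),166)]: print(n,atz(w,*g(*p),z).round(1))
c=(476.9,264.35);y=-3.9
q=hop(c,y,[(-30,95,92),(30,95,92),(-31,51.5,91),(-34,51.5,91),(-28,51.5,91),(-31,51.5,80),(14,58,154),(22,-52,154)]);print(((proj(w,q)-[270,60])*2.4).round().tolist())
a=cv2.resize(w['image'][132:192,285:345,::-1],None,fx=10,fy=10,interpolation=cv2.INTER_CUBIC);cv2.imwrite('pics/c5.png',a)
E
```

```text
boxTL [455.5 358.2 104. ]
boxTR [512.7 354.5 104. ]
guide front [438.8 317.3 103. ]
guide back [454.7 322.6 103. ]
platetop L [449.6 316.7 182. ]
platetop R [453.4 316.4 182. ]
platebot L [445.9 309.2 106. ]
bowL [493.1 323.5 166. ]
[[110.0, 48.0], [349.0, 49.0], [106.0, 225.0], [95.0, 225.0], [118.0, 225.0], [107.0, 222.0], [339.0, 211.0], [338.0, 707.0]]
```

View pics/c5.png

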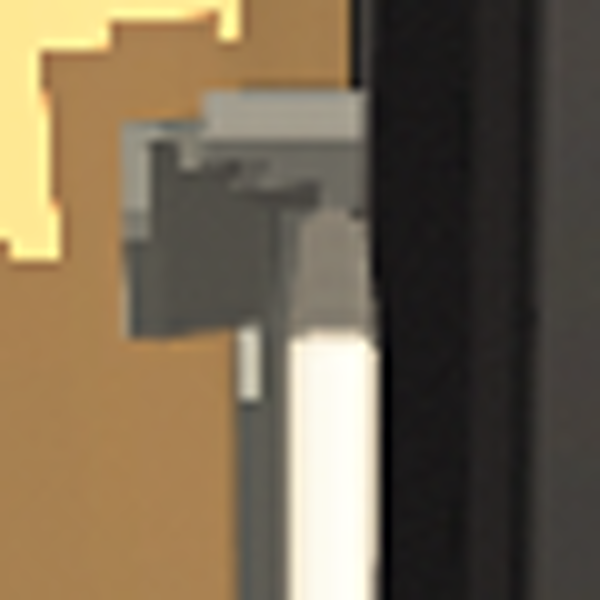

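Request:
apply_moves(commands=[[[-0.01, 0.2, -0.03, -0.03, 0, 0.05], [0, 0.2, 0, 0, 0, 0]]])

```text
clock: 5.77
eef_pos: [447.0, 261.1, 177.8]
tool_rot: [-1.57, -0.001, -0.068]
force: [-0.3, 0.3, -1.3]
width: 9.2
```

```bash
python3 -c "
from h import *
s=st();plan([446.7,260.4,165],tooldown(-3.9),n=2)"
```

```text
{'clock': 5.767, 'qpos': [-0.272, 0.547, -0.457, 1.933, 0.348, 0.738, -1.0], 'eef_pos': [447.024, 261.107, 177.79], 'tool_rot': [-1.57, -0.001, -0.068], 'force': [-0.312, 0.334, -1.279], 'width': 9.155}
from [447.  261.1 177.8] to [446.7 260.4 165. ] dist 12.8 rot [-0.03 -0.01  0.03] n 2
[-0.004, 0.16, -0.009, -0.003, -0.001, 0.003]
[-0.003, 0.16, -0.009, -0.003, -0.001, 0.003]
```

Request:
apply_moves(commands=[[[0, 0.2, -0.02, 0, 0, 0], [0, 0.2, 0, 0, 0, 0], [0, 0.2, 0, 0, 0, 0]]])

```text
clock: 6.02
eef_pos: [446.7, 260.1, 151.3]
tool_rot: [-1.57, -0.0, -0.069]
force: [0.0, -0.4, -1.0]
width: 9.2
```

```bash
python3 -c "
from h import *
s=st();plan([446.7,260.4,140],tooldown(-3.9),n=2)"
```

```text
{'clock': 6.017, 'qpos': [-0.289, 0.584, -0.433, 1.959, 0.378, 0.677, -1.026], 'eef_pos': [446.693, 260.105, 151.327], 'tool_rot': [-1.57, -0.0, -0.069], 'force': [0.009, -0.37, -1.037], 'width': 9.184}
from [446.7 260.1 151.3] to [446.7 260.4 140. ] dist 11.3 rot [-0.02 -0.03  0.01] n 2
[-0.0, 0.142, 0.004, -0.002, -0.003, 0.001]
[-0.0, 0.142, 0.004, -0.002, -0.003, 0.001]
```

Request:
apply_moves(commands=[[[0, 0.2, 0, 0, 0, 0], [0, 0.2, 0, 0, 0, 0], [0, 0.2, 0, 0, 0, 0]]])

```text
clock: 6.27
eef_pos: [446.5, 259.8, 124.1]
tool_rot: [-1.571, 0.001, -0.068]
force: [0.3, 0.8, -0.8]
width: 9.2
```

Request:
apply_moves(commands=[[[0, 0.15, 0, 0, 0, 0], [0, 0.12, 0, 0, 0, 0]]])

```text
clock: 6.43
eef_pos: [446.0, 259.5, 111.0]
tool_rot: [-1.572, 0.002, -0.068]
force: [-1.1, 0.3, -1.2]
width: 9.1
```

```bash
python3 -c "
from h import *
s=st();plan([446.7,260.4,110],tooldown(-3.9),n=1)"
```

```text
{'clock': 6.433, 'qpos': [-0.32, 0.645, -0.39, 1.99, 0.424, 0.588, -1.066], 'eef_pos': [446.014, 259.542, 110.985], 'tool_rot': [-1.572, 0.002, -0.068], 'force': [-1.073, 0.271, -1.189], 'width': 9.113}
from [446.  259.5 111. ] to [446.7 260.4 110. ] dist 1.5 rot [ 0.06 -0.01 -0.11] n 1
[0.016, 0.025, 0.023, 0.012, -0.002, -0.023]
```

Request:
apply_moves(commands=[[[0.01, 0.08, 0.01, 0, 0, 0], [0, 0.08, 0, 0, 0, 0]]])

```text
clock: 6.6
eef_pos: [447.0, 260.1, 106.8]
tool_rot: [-1.573, 0.0, -0.069]
force: [-12.2, -10.5, 76.9]
width: 8.9
```

Request:
apply_moves(commands=[[[0, -0.02, 0, 0, 0, 0], [0, 0, 0, 0, 0, 0]]])

```text
clock: 6.77
eef_pos: [447.3, 260.8, 109.8]
tool_rot: [-1.573, -0.002, -0.069]
force: [-0.7, 0.2, -1.8]
width: 9.1
```

```bash
python3 -c "
from h import *
s=st()"
```

```text
{'clock': 6.767, 'qpos': [-0.327, 0.647, -0.385, 1.989, 0.429, 0.584, -1.072], 'eef_pos': [447.329, 260.767, 109.762], 'tool_rot': [-1.573, -0.002, -0.069], 'force': [-0.68, 0.168, -1.762], 'width': 9.123}
```

Request:
apply_moves(commands=[[[0, 0.05, 0, 0, 0, 0]]])

```text
clock: 6.85
eef_pos: [447.3, 261.1, 108.2]
tool_rot: [-1.572, -0.003, -0.069]
force: [-0.4, 0.1, -0.5]
width: 9.0
```

Request:
apply_moves(commands=[[[0, 0.03, 0, 0, 0, 0]]])

```text
clock: 6.93
eef_pos: [447.3, 261.4, 107.1]
tool_rot: [-1.572, -0.003, -0.069]
force: [-4.0, -2.4, 17.7]
width: 9.2
```

Request:
apply_moves(commands=[[[0, 0, 0, 0, 0, 0], [0, 0, 0, 0, 0, 0], [0, 0, 0, 0, 0, 0]]], claw=24)

```text
clock: 7.18
eef_pos: [445.8, 261.6, 106.3]
tool_rot: [-1.572, -0.001, -0.067]
force: [-2.6, 0.4, 1.8]
width: 23.8
```

Request:
apply_moves(commands=[[[0, -0.3, 0, 0, 0, 0], [0, -0.5, 0, 0, 0, 0], [0, -0.8, 0, 0, 0, 0], [0, -0.8, 0, 0, 0, 0], [0, -0.6, 0, 0, 0, 0], [0, 0, 0, 0, 0, 0]]])

```text
clock: 7.68
eef_pos: [447.4, 261.2, 227.7]
tool_rot: [-1.574, 0.001, -0.067]
force: [0.2, 0.3, 0.6]
width: 24.0
```

```bash
python3 - <<'E'
from h import *
st()
w=snap('wrist','w4'); s=snap('scene','s4')
b=cv2.resize(w['image'][40:420,240:460,::-1],None,fx=1.55,fy=1.55,interpolation=cv2.INTER_CUBIC)
a=cv2.resize(s['image'][160:260,230:320,::-1],None,fx=4.9,fy=4.9,interpolation=cv2.INTER_CUBIC)
o=np.zeros((600,800,3),np.uint8);o[:b.shape[0],:b.shape[1]]=b;o[:a.shape[0],350:350+a.shape[1]]=a
cv2.imwrite('pics/c6.png',o)
c=(476.9,264.35)
q=hop(c,-3.9,[(14,58,154),(30,58,154),(14,-58,154),(30,-58,154),(-36,15,130),(-26,-15,130),(-31,50,86),(-31,-50,86),(-31,50,10),(-31,-50,10),(-31,51.5,91),(-31,-51.5,91)])
print('W',((proj(w,q)-[240,40])*1.55).round().tolist());print('S',((proj(s,q)-[230,160])*4.9+[350,0]).round().tolist())
E
```

```text
{'clock': 7.683, 'qpos': [-0.241, 0.483, -0.496, 1.874, 0.298, 0.86, -0.954], 'eef_pos': [447.382, 261.213, 227.73], 'tool_rot': [-1.574, 0.001, -0.067], 'force': [0.226, 0.276, 0.609], 'width': 23.968}
W [[240.0, 161.0], [285.0, 161.0], [223.0, 449.0], [261.0, 448.0], [103.0, 264.0], [126.0, 332.0], [115.0, 172.0], [116.0, 366.0], [117.0, 164.0], [117.0, 320.0], [115.0, 169.0], [116.0, 373.0]]
S [[480.0, 154.0], [502.0, 146.0], [596.0, 225.0], [618.0, 216.0], [456.0, 240.0], [499.0, 254.0], [433.0, 278.0], [530.0, 344.0], [440.0, 382.0], [535.0, 450.0], [431.0, 270.0], [532.0, 338.0]]
```

View pics/c6.png

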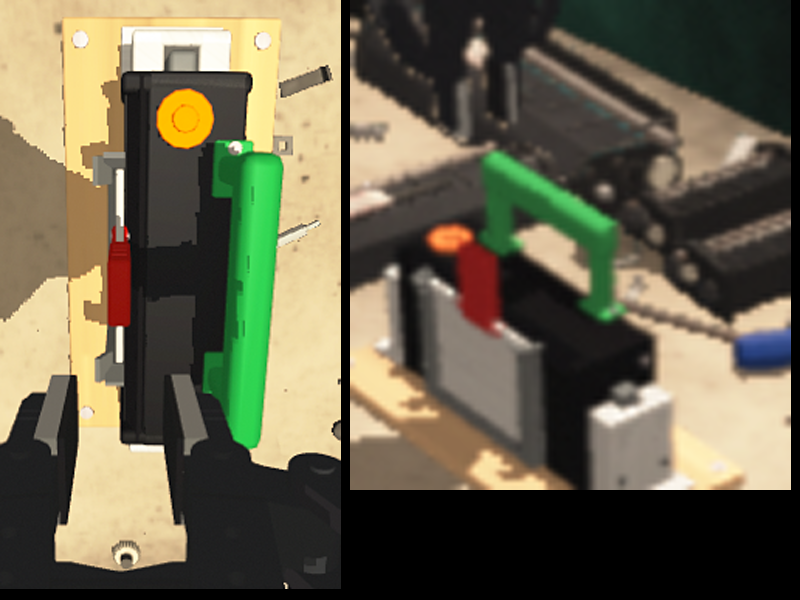

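Request:
apply_moves(commands=[[[0.5, -0.05, 0.08, 0, 0, 0], [0.6, 0, 0.08, 0, 0, 0], [0.15, 0, 0, 0, 0, 0], [0, 0, 0, 0, 0, 0]]], claw=40)

```text
clock: 8.12
eef_pos: [495.1, 260.0, 220.3]
tool_rot: [-1.584, 0.013, -0.067]
force: [-0.3, -0.0, 0.6]
width: 40.1
```

```bash
python3 -c "
from h import *
s=st();plan([498.8,262.9,190],tooldown(-3.9),n=2)"
```

```text
{'clock': 8.117, 'qpos': [-0.223, 0.555, -0.48, 1.762, 0.313, 0.919, -0.904], 'eef_pos': [495.052, 259.993, 220.286], 'tool_rot': [-1.584, 0.013, -0.067], 'force': [-0.307, -0.036, 0.617], 'width': 40.077}
from [495.1 260.  220.3] to [498.8 262.9 190. ] dist 30.7 rot [ 0.75  0.09 -0.72] n 2
[0.049, 0.377, 0.044, 0.075, 0.009, -0.072]
[0.047, 0.378, 0.042, 0.075, 0.009, -0.072]
```

Request:
apply_moves(commands=[[[0.06, 0.37, 0.05, 0.08, 0, -0.08], [0.05, 0.37, 0.05, 0.07, 0, -0.07], [0, 0.02, 0, 0, 0, 0]]])

```text
clock: 8.37
eef_pos: [496.7, 262.3, 185.6]
tool_rot: [-1.573, 0.004, -0.067]
force: [0.0, -0.5, -0.3]
width: 39.9
```

```bash
python3 -c "
from h import *
s=st();plan([498.8,262.9,136],tooldown(-3.9),n=3)"
```

```text
{'clock': 8.367, 'qpos': [-0.236, 0.595, -0.461, 1.804, 0.344, 0.828, -0.932], 'eef_pos': [496.69, 262.306, 185.563], 'tool_rot': [-1.573, 0.004, -0.067], 'force': [0.015, -0.458, -0.322], 'width': 39.895}
from [496.7 262.3 185.6] to [498.8 262.9 136. ] dist 49.6 rot [ 0.14  0.07 -0.25] n 3
[0.019, 0.413, 0.007, 0.009, 0.005, -0.016]
[0.018, 0.413, 0.007, 0.009, 0.005, -0.016]
[0.018, 0.413, 0.006, 0.009, 0.005, -0.016]
```

Request:
apply_moves(commands=[[[0.03, 0.41, 0.01, 0.01, 0, -0.02], [0.03, 0.41, 0.01, 0.01, 0, -0.02], [0.02, 0.35, 0, 0, 0, -0.02]]])

```text
clock: 8.62
eef_pos: [497.3, 263.2, 138.1]
tool_rot: [-1.572, 0.0, -0.065]
force: [-0.3, 0.8, 0.8]
width: 40.0
```

```bash
python3 -c "
from h import *
s=st();plan([498.8,262.9,135],tooldown(-3.9),n=1)"
```

```text
{'clock': 8.617, 'qpos': [-0.263, 0.657, -0.425, 1.846, 0.392, 0.723, -0.973], 'eef_pos': [497.315, 263.153, 138.065], 'tool_rot': [-1.572, 0.0, -0.065], 'force': [-0.254, 0.82, 0.775], 'width': 40.012}
from [497.3 263.2 138.1] to [498.8 262.9 135. ] dist 3.4 rot [ 0.06  0.18 -0.02] n 1
[0.037, 0.077, -0.004, 0.012, 0.036, -0.005]
```

Request:
apply_moves(commands=[[[0.04, 0.05, 0, 0, 0.04, 0], [0, 0, 0, 0, 0, 0]]])

```text
clock: 8.78
eef_pos: [495.4, 261.7, 133.2]
tool_rot: [-1.576, 0.007, -0.067]
force: [1.3, 0.3, 0.4]
width: 39.9
```

Request:
apply_moves(commands=[[[0, 0, 0, 0, 0, 0], [0, 0, 0, 0, 0, 0], [0, 0, 0, 0, 0, 0], [0, 0, 0, 0, 0, 0]]], claw=0)

```text
clock: 9.12
eef_pos: [496.6, 261.7, 135.2]
tool_rot: [-1.575, 0.004, -0.068]
force: [0.3, 0.9, -4.1]
width: 15.2
```

Request:
apply_moves(commands=[[[0, -0.25, 0, 0, 0, 0], [0, -0.3, 0, 0, 0, 0], [0, -0.3, 0, 0, 0, 0]]])

```text
clock: 9.37
eef_pos: [496.0, 260.1, 169.1]
tool_rot: [-1.578, 0.007, -0.068]
force: [1.4, 0.4, -4.9]
width: 15.2
```

```bash
python3 -c "
from h import *
s=st();plan([496.6,261.7,180],tooldown(-3.9),n=2)"
```

```text
{'clock': 9.367, 'qpos': [-0.244, 0.616, -0.449, 1.818, 0.359, 0.799, -0.946], 'eef_pos': [495.97, 260.145, 169.131], 'tool_rot': [-1.578, 0.007, -0.068], 'force': [1.399, 0.364, -4.887], 'width': 15.195}
from [496.  260.1 169.1] to [496.6 261.7 180. ] dist 11.0 rot [ 0.44 -0.01 -0.42] n 2
[0.006, -0.136, 0.019, 0.044, -0.001, -0.042]
[0.006, -0.136, 0.019, 0.044, -0.001, -0.042]
```

Request:
apply_moves(commands=[[[0.02, -0.3, 0.04, 0.08, 0, -0.08], [0, -0.3, 0, 0, 0, 0], [0, -0.3, 0, 0, 0, 0], [0, -0.4, 0, 0, 0, 0]]])

```text
clock: 9.7
eef_pos: [493.9, 261.3, 225.2]
tool_rot: [-1.572, 0.004, -0.067]
force: [0.2, -0.1, -3.9]
width: 15.3
```

Request:
apply_moves(commands=[[[0, -0.4, 0.02, 0.03, 0, -0.03], [0, -0.5, 0.02, 0.03, 0, -0.03], [0, -0.5, 0, 0, 0, 0], [0, -0.4, 0, 0, 0, 0]]])

```text
clock: 10.03
eef_pos: [489.5, 262.6, 302.8]
tool_rot: [-1.568, 0.003, -0.064]
force: [0.7, -0.5, -4.5]
width: 15.3
```

```bash
python3 - <<'E'
from h import *
s=st();plan([580,-100,300],tooldown(-4),maxs=0.75)
w=snap('wrist','w5'); s=snap('scene','s5')
b=cv2.resize(w['image'][40:420,240:460,::-1],None,fx=1.55,fy=1.55,interpolation=cv2.INTER_CUBIC)
a=cv2.resize(s['image'][110:260,220:320,::-1],None,fx=4,fy=4,interpolation=cv2.INTER_CUBIC)
o=np.zeros((600,800,3),np.uint8);o[:b.shape[0],:b.shape[1]]=b;o[:a.shape[0],350:350+a.shape[1]]=a
cv2.imwrite('pics/c7.png',o)
E
```

```text
{'clock': 10.033, 'qpos': [-0.191, 0.456, -0.522, 1.678, 0.248, 1.075, -0.851], 'eef_pos': [489.488, 262.64, 302.845], 'tool_rot': [-1.568, 0.003, -0.064], 'force': [0.705, -0.533, -4.503], 'width': 15.313}
from [489.5 262.6 302.8] to [ 580. -100.  300.] dist 373.8 rot [-0.17  0.36 -0.18] n 13
[0.218, 0.003, -0.685, -0.003, 0.006, -0.003]
[0.218, 0.003, -0.685, -0.003, 0.006, -0.003]
[0.219, 0.003, -0.685, -0.003, 0.006, -0.003]
[0.219, 0.003, -0.685, -0.003, 0.006, -0.003]
[0.219, 0.004, -0.685, -0.003, 0.006, -0.003]
[0.22, 0.004, -0.684, -0.003, 0.006, -0.003]
[0.22, 0.004, -0.684, -0.003, 0.006, -0.003]
[0.22, 0.004, -0.684, -0.003, 0.006, -0.003]
[0.221, 0.004, -0.684, -0.003, 0.006, -0.003]
[0.221, 0.005, -0.684, -0.003, 0.006, -0.003]
[0.221, 0.005, -0.684, -0.003, 0.006, -0.003]
[0.222, 0.005, -0.684, -0.003, 0.006, -0.003]
[0.222, 0.005, -0.684, -0.003, 0.006, -0.003]
```

View pics/c7.png

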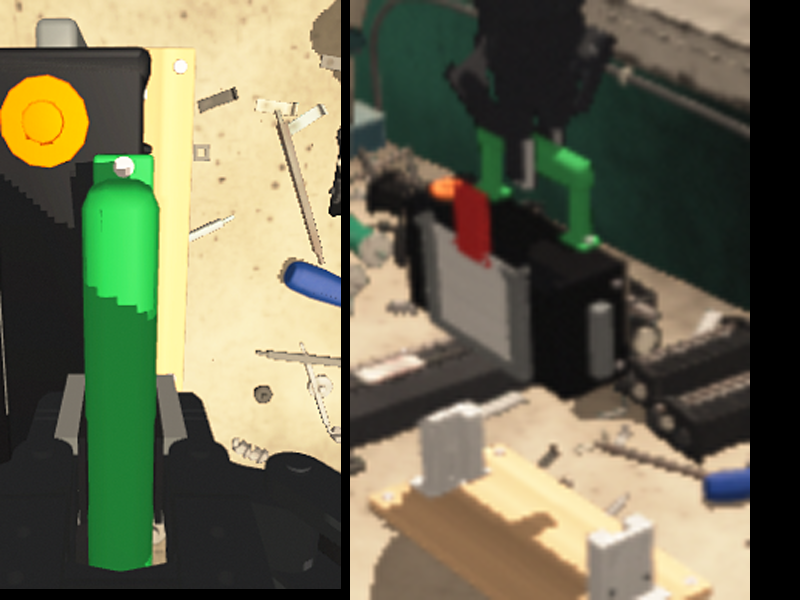

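Request:
apply_moves(commands=[[[0.1, 0, -0.3, 0, 0, 0], [0.2, 0, -0.5, 0, 0, 0], [0.22, 0, -0.68, 0, 0, 0], [0.22, 0, -0.68, 0, 0, 0], [0.22, 0, -0.68, 0, 0, 0], [0.22, 0, -0.68, 0, 0, 0], [0.22, 0, -0.6, 0, 0, 0], [0.22, 0, -0.6, 0, 0, 0]]])

```text
clock: 10.8
eef_pos: [536.8, 63.6, 294.3]
tool_rot: [-1.567, 0.015, -0.048]
force: [0.4, -0.4, -3.6]
width: 14.8
```

```bash
python3 -c "
from h import *
s=st();plan([590,-104,305],tooldown(-4),maxs=0.65)"
```

```text
{'clock': 10.8, 'qpos': [0.174, 0.445, -0.5, 1.718, 0.23, 1.052, -0.45], 'eef_pos': [536.762, 63.627, 294.325], 'tool_rot': [-1.567, 0.015, -0.048], 'force': [0.416, -0.401, -3.605], 'width': 14.85}
from [536.8  63.6 294.3] to [ 590. -104.  305.] dist 176.2 rot [-0.21  1.24 -0.89] n 7
[0.218, -0.044, -0.589, -0.006, 0.035, -0.025]
[0.22, -0.043, -0.588, -0.006, 0.035, -0.025]
[0.222, -0.042, -0.587, -0.006, 0.035, -0.025]
[0.224, -0.041, -0.587, -0.006, 0.035, -0.025]
[0.226, -0.041, -0.586, -0.006, 0.035, -0.025]
[0.228, -0.04, -0.585, -0.006, 0.035, -0.025]
[0.23, -0.039, -0.585, -0.006, 0.035, -0.025]
```

Request:
apply_moves(commands=[[[0.22, -0.05, -0.59, 0, 0.03, -0.03], [0.22, -0.05, -0.59, 0, 0.03, -0.03], [0.22, -0.05, -0.59, 0, 0.03, -0.03], [0.22, -0.05, -0.59, 0, 0.03, -0.03], [0.23, -0.05, -0.58, 0, 0.03, -0.03], [0.23, -0.05, -0.5, 0, 0.03, -0.03], [0.2, -0.05, -0.3, 0, 0.03, 0], [0, 0, 0, 0, 0, 0]]])

```text
clock: 11.47
eef_pos: [580.2, -117.3, 293.6]
tool_rot: [-1.578, 0.025, -0.083]
force: [0.2, -0.9, -4.9]
width: 15.2
```

```bash
python3 -c "
from h import *
s=st();plan([607,-104,300],tooldown(-4,45),maxs=0.65)"
```

```text
{'clock': 11.467, 'qpos': [0.428, 0.525, -0.448, 1.572, 0.249, 1.127, -0.164], 'eef_pos': [580.223, -117.285, 293.604], 'tool_rot': [-1.578, 0.025, -0.083], 'force': [0.206, -0.866, -4.942], 'width': 15.236}
from [ 580.2 -117.3  293.6] to [ 607. -104.  300.] dist 30.6 rot [  0.66  -0.54 -46.46] n 15
[0.042, -0.012, 0.026, 0.009, -0.007, -0.619]
[0.043, -0.01, 0.026, 0.009, -0.007, -0.619]
[0.043, -0.007, 0.026, 0.009, -0.007, -0.619]
[0.044, -0.005, 0.026, 0.009, -0.007, -0.619]
[0.044, -0.002, 0.026, 0.009, -0.007, -0.619]
[0.044, -0.0, 0.026, 0.009, -0.007, -0.619]
[0.044, 0.002, 0.026, 0.009, -0.007, -0.619]
[0.044, 0.005, 0.025, 0.009, -0.007, -0.619]
[0.044, 0.007, 0.025, 0.009, -0.007, -0.619]
[0.043, 0.009, 0.025, 0.009, -0.007, -0.619]
[0.043, 0.012, 0.025, 0.009, -0.007, -0.619]
[0.042, 0.014, 0.025, 0.009, -0.007, -0.619]
[0.041, 0.016, 0.025, 0.009, -0.007, -0.619]
[0.04, 0.019, 0.025, 0.009, -0.007, -0.619]
[0.039, 0.021, 0.025, 0.009, -0.007, -0.619]
```

Request:
apply_moves(commands=[[[0.04, -0.02, 0.03, 0, 0, -0.5], [0.05, -0.02, 0.03, 0, 0, -0.6], [0.05, -0.02, 0.03, 0, 0, -0.6], [0.05, -0.02, 0.03, 0, 0, -0.6], [0.05, 0, 0.03, 0, 0, -0.6], [0.05, 0, 0.03, 0, 0, -0.6], [0.05, 0, 0.03, 0, 0, -0.6], [0.05, 0, 0.03, 0, 0, -0.6]]])

```text
clock: 12.13
eef_pos: [583.3, -112.8, 284.5]
tool_rot: [-1.575, -0.371, -0.086]
force: [-0.1, -0.5, -4.8]
width: 15.3
```

```bash
python3 -c "
from h import *
s=st();plan([607,-104,300],tooldown(-4,45),maxs=0.65)"
```

```text
{'clock': 12.133, 'qpos': [0.485, 0.357, -0.441, 1.959, 0.314, 0.504, -0.238], 'eef_pos': [583.267, -112.768, 284.529], 'tool_rot': [-1.575, -0.371, -0.086], 'force': [-0.06, -0.537, -4.785], 'width': 15.293}
from [ 583.3 -112.8  284.5] to [ 607. -104.  300.] dist 29.7 rot [  0.75  -0.72 -23.77] n 8
[0.084, -0.019, 0.034, 0.019, -0.018, -0.594]
[0.085, -0.015, 0.033, 0.019, -0.018, -0.594]
[0.086, -0.01, 0.033, 0.019, -0.018, -0.594]
[0.086, -0.006, 0.033, 0.019, -0.018, -0.594]
[0.087, -0.001, 0.033, 0.019, -0.018, -0.594]
[0.087, 0.003, 0.033, 0.019, -0.018, -0.594]
[0.086, 0.008, 0.033, 0.019, -0.018, -0.594]
[0.086, 0.012, 0.033, 0.019, -0.018, -0.594]
```

Request:
apply_moves(commands=[[[0.2, -0.45, 0.03, 0, 0, -0.2], [0.25, -0.5, 0.03, 0, 0, -0.4], [0.3, -0.4, 0.03, 0, 0, -0.6], [0.3, -0.3, 0.03, 0, 0, -0.6], [0.3, -0.2, 0.03, 0, 0, -0.6], [0.2, 0, 0.03, 0, 0, -0.6]]])

```text
clock: 12.63
eef_pos: [592.8, -106.2, 367.1]
tool_rot: [-1.576, -0.605, -0.083]
force: [0.9, 0.3, -4.0]
width: 15.1
```

```bash
python3 -c "
from h import *
s=st();plan([608,-104,370],tooldown(-4,42),maxs=0.65)"
```

```text
{'clock': 12.633, 'qpos': [0.556, 0.201, -0.486, 2.034, 0.264, 0.332, -0.201], 'eef_pos': [592.836, -106.205, 367.063], 'tool_rot': [-1.576, -0.605, -0.083], 'force': [0.877, 0.324, -3.977], 'width': 15.141}
from [ 592.8 -106.2  367.1] to [ 608. -104.  370.] dist 15.6 rot [ 0.79 -0.57 -7.32] n 3
[0.116, 0.05, 0.029, 0.053, -0.038, -0.488]
[0.114, 0.056, 0.028, 0.053, -0.038, -0.488]
[0.112, 0.06, 0.028, 0.053, -0.038, -0.488]
```

Request:
apply_moves(commands=[[[0.25, 0.15, 0.02, 0, 0, -0.1], [0.25, 0.17, 0.02, 0, 0, -0.3], [0.2, 0.13, 0, 0, 0, -0.3], [0.1, 0.06, 0, 0, 0, -0.2], [0, 0, 0, 0, 0, 0]]])

```text
clock: 13.05
eef_pos: [621.9, -108.2, 357.3]
tool_rot: [-1.581, -0.658, -0.08]
force: [-0.1, 0.2, -4.2]
width: 15.3
```

```bash
cat > chk.py <<'E'
from h import *
s=st()
Q=R.from_euler('xyz',s['tool_rot']);G=np.array(s['eef_pos'])-Q.apply([0,19,0])
H=Q*R.from_matrix(np.column_stack([[1,0,0],[0,0,-1],[0,1,0]])).inv()
# bow grasp 497,261.7,154 vs bow 498.8,262.9,155
B=G+H.apply([0,1,1])
m=B+H.apply([-51,0,-98]);u=B+H.apply([-22,0,-143])
A=np.degrees(np.arccos(H.as_matrix()[2]));print('bow',B.round(1),'mouth-hole',(m-[627,-106,0]).round(1),'under',u.round(1),'ax-vert deg',A.round(1))
E
python3 chk.py
```

```text
{'clock': 13.05, 'qpos': [0.5, 0.248, -0.442, 2.038, 0.434, 0.238, -0.367], 'eef_pos': [621.92, -108.231, 357.297], 'tool_rot': [-1.581, -0.658, -0.08], 'force': [-0.103, 0.222, -4.234], 'width': 15.281}
bow [ 609.8 -106.   373.1] mouth-hole [  2.3  -2.6 264.4] under [ 679.5 -113.2  246.5] ax-vert deg [52.3 90.5 37.7]
```

Request:
apply_moves(commands=[[[0.25, 0.18, 0, 0, 0, 0.1], [0.25, 0.18, 0, 0, 0, 0], [0.1, 0.1, 0, 0, 0, 0], [0, 0, 0, 0, 0, 0]]])

```text
clock: 13.38
eef_pos: [641.5, -111.2, 342.2]
tool_rot: [-1.588, -0.61, -0.075]
force: [0.4, 0.9, -4.1]
width: 15.3
```

```bash
python3 chk.py
```

```text
{'clock': 13.383, 'qpos': [0.469, 0.305, -0.428, 1.972, 0.445, 0.302, -0.368], 'eef_pos': [641.476, -111.173, 342.158], 'tool_rot': [-1.588, -0.61, -0.075], 'force': [0.377, 0.889, -4.146], 'width': 15.343}
bow [ 630.2 -109.   358.5] mouth-hole [ 17.3  -5.7 249. ] under [ 693.7 -116.2  228.8] ax-vert deg [55.  90.8 35. ]
```

Request:
apply_moves(commands=[[[0.2, -0.2, 0.02, 0, 0, -0.05], [0.25, -0.3, 0.02, 0, 0, -0.15], [0.25, -0.3, 0.02, 0, 0, -0.2], [0.2, -0.2, 0.02, 0, 0, -0.2], [0.1, -0.05, 0, 0, 0, -0.1], [0, 0, 0, 0, 0, 0]]])

```text
clock: 13.88
eef_pos: [626.7, -110.1, 375.0]
tool_rot: [-1.602, -0.602, -0.064]
force: [-1.6, -0.8, -6.7]
width: 15.5
```

```bash
python3 chk.py
```

```text
{'clock': 13.883, 'qpos': [0.541, 0.251, -0.508, 1.945, 0.374, 0.393, -0.293], 'eef_pos': [626.745, -110.078, 375.031], 'tool_rot': [-1.602, -0.602, -0.064], 'force': [-1.552, -0.818, -6.695], 'width': 15.503}
bow [ 615.6 -107.7  391.5] mouth-hole [  1.8  -5.6 281.9] under [ 678.  -116.2  261.2] ax-vert deg [55.5 91.5 34.5]
```

Request:
apply_moves(commands=[[[0.08, -0.03, 0, 0.1, 0, -0.3], [0.08, -0.03, 0, 0.1, 0, -0.4], [0.08, -0.03, 0, 0.1, 0, -0.3], [0, 0, 0, 0, 0, 0]]])

```text
clock: 14.22
eef_pos: [621.7, -111.4, 374.4]
tool_rot: [-1.583, -0.665, -0.057]
force: [-1.8, 0.4, -7.1]
width: 15.3
```

```bash
python3 chk.py
```

```text
{'clock': 14.217, 'qpos': [0.6, 0.236, -0.538, 2.013, 0.361, 0.274, -0.26], 'eef_pos': [621.744, -111.364, 374.437], 'tool_rot': [-1.583, -0.665, -0.057], 'force': [-1.755, 0.42, -7.07], 'width': 15.313}
bow [ 609.5 -109.4  390.2] mouth-hole [  2.7  -5.8 281.6] under [ 680.2 -115.2  264. ] ax-vert deg [51.9 90.5 38.1]
```

Request:
apply_moves(commands=[[[0, 0, 0, 0, 0, 0], [0, 0, 0, 0, 0, 0], [0, 0, 0, 0, 0, 0], [0, 0, 0, 0, 0, 0], [0, 0, 0, 0, 0, 0], [0, 0, 0, 0, 0, 0]]])

```text
clock: 14.72
eef_pos: [622.1, -111.1, 376.1]
tool_rot: [-1.584, -0.665, -0.056]
force: [-3.1, -0.2, -8.5]
width: 14.9
```

```bash
python3 chk.py; python3 - <<'E'
from h import *
s=snap('scene','s6');t=snap('top','t6');w=snap('wrist','w6')
a=cv2.resize(s['image'][100:340,280:500,::-1],None,fx=2,fy=2,interpolation=cv2.INTER_CUBIC)
b=cv2.resize(t['image'][130:270,290:430,::-1],None,fx=2.1,fy=2.1,interpolation=cv2.INTER_CUBIC)
c=cv2.resize(w['image'][:,:,::-1],(355,266),interpolation=cv2.INTER_AREA)
o=np.zeros((600,800,3),np.uint8);o[:480,:440]=a;o[:294,445:739]=b;o[300:566,445:800]=c
cv2.imwrite('pics/c8.png',o)
E
```

```text
{'clock': 14.717, 'qpos': [0.6, 0.234, -0.539, 2.01, 0.359, 0.278, -0.26], 'eef_pos': [622.058, -111.138, 376.077], 'tool_rot': [-1.584, -0.665, -0.056], 'force': [-3.14, -0.196, -8.499], 'width': 14.929}
bow [ 609.8 -109.2  391.8] mouth-hole [  3.   -5.6 283.2] under [ 680.5 -115.1  265.7] ax-vert deg [51.9 90.6 38.1]
```

View pics/c8.png

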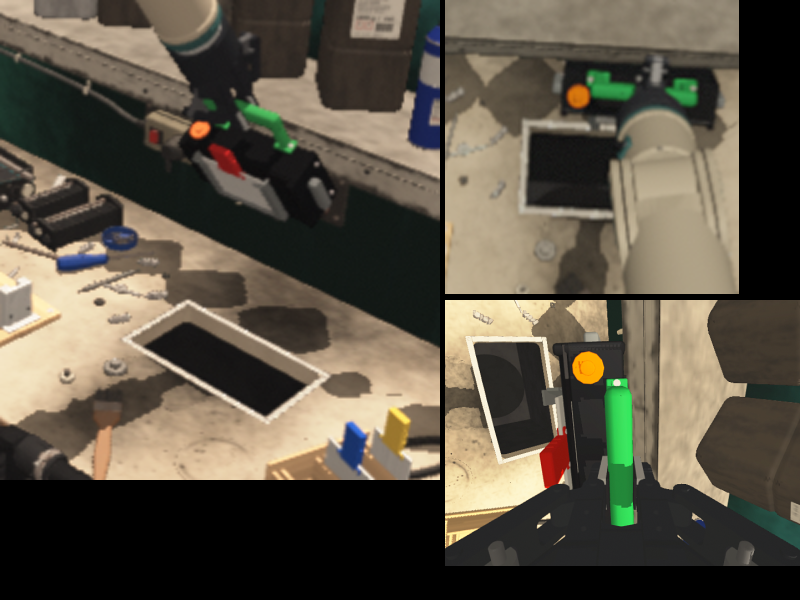

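Request:
apply_moves(commands=[[[-0.2, 0.03, 0, 0, 0, 0.15], [-0.25, 0.06, 0, 0, 0, 0.1], [-0.1, 0.02, 0, 0, 0, 0], [0, 0, 0, 0, 0, 0], [0, 0, 0, 0, 0, 0]]])

```text
clock: 15.28
eef_pos: [614.1, -109.3, 366.1]
tool_rot: [-1.578, -0.664, -0.061]
force: [0.2, -0.2, -4.3]
width: 15.3
```

```bash
cat > cmp.py <<'E'
from h import *
snap('wrist','wz')
for n in('w5','w6','wz'):
    im=load(n)['image'];h=cv2.cvtColor(im,cv2.COLOR_RGB2HSV)
    out=[]
    for lo,hi,bx in(((12,180,120),(28,255,255),(100,330)),((0,180,60),(4,255,255),(150,340)),((50,120,60),(75,255,255),(200,460))):
        m=cv2.inRange(h,lo,hi);m[:, :bx[0]]=0;m[:,bx[1]:]=0
        k,l,st_,c=cv2.connectedComponentsWithStats(m);i=1+st_[1:,4].argmax();out.append((st_[i].tolist(),c[i].round(1).tolist()))
    print(n,out)
E
python3 chk.py; python3 cmp.py
```

```text
{'clock': 15.283, 'qpos': [0.605, 0.234, -0.543, 2.042, 0.39, 0.248, -0.294], 'eef_pos': [614.072, -109.323, 366.111], 'tool_rot': [-1.578, -0.664, -0.061], 'force': [0.158, -0.155, -4.273], 'width': 15.289}
bow [ 601.8 -107.4  381.9] mouth-hole [ -5.   -3.4 273.2] under [ 672.4 -112.8  255.7] ax-vert deg [52.  90.3 38. ]
w5 [([240, 88, 58, 60, 2637], [268.0, 117.9]), ([177, 220, 56, 111, 3827], [204.5, 280.1]), ([293, 139, 50, 270, 11783], [317.3, 272.1])]
w6 [([229, 93, 58, 59, 2619], [257.7, 122.1]), ([170, 228, 55, 112, 3692], [198.0, 287.8]), ([287, 141, 54, 268, 11749], [315.0, 272.8])]
wz [([234, 91, 58, 60, 2639], [262.6, 120.3]), ([172, 225, 54, 111, 3754], [199.5, 285.1]), ([291, 141, 50, 268, 11795], [316.3, 272.6])]
```

Request:
apply_moves(commands=[[[-0.02, 0, 0, 0, 0, 0.25], [0, 0, 0, 0, 0, 0], [0, 0, 0, 0, 0, 0], [0, 0, 0, 0, 0, 0]]])

```text
clock: 15.67
eef_pos: [615.8, -109.0, 368.3]
tool_rot: [-1.577, -0.649, -0.062]
force: [0.1, 0.0, -5.1]
width: 15.2
```

```bash
python3 chk.py; python3 - <<'E'
from h import *
# free check of tip: scene pixel of red grip & orange vs model
s=snap('scene','s7');st_=readout.read_state()
Q=R.from_euler('xyz',st_['tool_rot']);G=np.array(st_['eef_pos'])-Q.apply([0,19,0])
H0=Q*R.from_matrix(np.column_stack([[1,0,0],[0,0,-1],[0,1,0]])).inv()
h=cv2.cvtColor(s['image'],cv2.COLOR_RGB2HSV)
roi=np.zeros(h.shape[:2],np.uint8);roi[100:260,330:450]=255
for lo,hi in(((0,170,80),(3,255,255)),((6,150,150),(20,255,255))):
    m=cv2.inRange(h,lo,hi)&roi;k,l,t,c=cv2.connectedComponentsWithStats(m);i=1+t[1:,4].argmax();print(t[i],c[i])
for d in(-5,0,5):
    H=H0*R.from_euler('y',d,degrees=True)
    q=G+H.apply(np.array([(-31,0,108),(-4,68,94)])-[22,0,143]);print(d,proj(s,q).round(1).tolist())
print('speed',np.abs(st_['qd']).max())
E
```

```text
{'clock': 15.667, 'qpos': [0.616, 0.239, -0.561, 2.021, 0.376, 0.284, -0.281], 'eef_pos': [615.774, -109.011, 368.323], 'tool_rot': [-1.577, -0.649, -0.062], 'force': [0.119, 0.012, -5.147], 'width': 15.219}
bow [ 603.8 -107.1  384.3] mouth-hole [ -4.7  -2.9 275.4] under [ 672.4 -112.3  257. ] ax-vert deg [52.8 90.3 37.2]
[382 175  16  16 127] [389.52755906 182.1023622 ]
[373 163  10   8  60] [376.95       166.66666667]
-5 [[392.3, 182.1], [380.9, 167.2]]
0 [[391.0, 182.1], [379.6, 168.0]]
5 [[389.6, 181.9], [378.3, 168.7]]
speed 0.005658591850286637
```

```bash
python3 -c "
from h import *
print(finish_job())"
```

```text
the job is handed in; nothing more can be done
None
```

The red-grip plate is home in the hopper's guides. I lifted the hopper straight up out of the stand by its green bow and handed the job in with it held, tipped, over the dust hole.

**Last checks before hand-in**
- **Clock:** 15.7 s of the 61 s allowed.
- **Position:** by calculation from the arm pose, the mouth is about 5 mm in x and 3 mm in y from the hole centre. The underside is about 257 mm up and the long side is level within 1°.
- **Grip and stillness:** finger opening 15.2 mm on the 16 mm bar, about 5 N of load, joints still.
- **Plate:** it looked home in the picture after the lift. At the tipped pose I compared only grip and cap positions, within a few pixels, not the plate's fit itself.

**What was off**
- **Tilt is under 45°:** the arm pose gives about 37°, because joint 6 is near its lower limit there (0.28 rad, limit 0.23).
- **The hopper turned slightly in the grip:** from the wrist pictures it swung by about 2.5° towards upright, so I put the true tilt at about 35°. A scene-camera check allowed down to about 32°. The accepted range is 30 to 65°.
- **Light contact while tipping:** the hopper seems to have touched the shelf behind it, with about 4 N of extra force. I moved it clear and the reading dropped back.
- **Hard press while seating the plate:** the wrist force peaked at 77 N against the 120 N limit, so I backed off and seated it again gently at 18 N.

I never moved or touched the other plates and the tools on purpose, and nothing looked disturbed in the parts of the pictures I saw. I did not measure them afterwards.

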